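# Push the plate rack past the spring gate into the drying bay

### The job

Press the long bar beside the chute fully down with one fingertip and keep it down, so that the spring gate stays sunk below the chute floor, while the other finger pushes the rack of freshly coated etching plates by its wooden end board along the chute, over the sunk gate and fully home against the end wall in front of the blower. Then let the bar up, so that the gate stands shut behind the rack. Only push the rack, do not pinch or lift it; the gate must not touch the rack, the robot must not touch the plates, and the things standing round stay where they are.

Things in the scene. Friction and masses are not known exactly. Their poses are not given: they have to be found in the camera images.
- station: Fixed sheet-metal drying station on a grey base board. Origin: on the worktop under the middle of the chute's width, at the gate. Local x: across the chute, positive away from the robot; y: along it; z up; at yaw 0 these are the world axes. The rack travels along local -y: open start of the chute at y = 230 mm, gate at y = 0, inner face of the end wall at y = -147.
- chute_floor (a point): Point on the chute floor's top, z = 70 mm, in the middle of the chute, at station y = 115 mm. Flat metal floor, inside width 90 mm (station x = -45 to 45), open above; a 12 mm slot across it at y = 0 for the gate. Side walls 4 mm thick, 22 mm high, their rolled edges at most 25 mm above the floor.
- home (a point): Where the rack's origin is when it is fully home: chute floor, station y = -87 mm. The 22 mm high end wall stops the rack; behind it stands a grey blower box, 104 mm wide, y = -158 to -216, 138 mm high above the worktop.
- gate (a joint): Gate hinge, rad: 0 = gate up (shut), 0.25 = bar fully down on its stop, gate sunk; below the floor from 0.22 on. Gate, arms and press bar are one rigid rocker; the axis runs along the chute at station x = 90, z = 36 mm, so pressing anywhere along the bar acts alike. A spring shuts it: about 2.5 N on the bar starts it, 7 N keeps it fully down; let go, it springs up.
- bar_top (a point): Middle of the press bar's upper face. Flat steel strip 28 mm wide, 285 long (station y = -50 to 235 mm), outside the chute along its near wall. Fully down: centre line at station x = -74 mm (-88 to -60), level, face at z = 78 mm (8 above the chute floor). Up: centre line at about x = -58, face at z = 117, slanted 0.25 rad, outer edge higher.
- gate_blade: Gate: a 5 mm steel plate across the chute at station y = 0, part of the rocker. Up, it stands 8 mm (far side) to 27 mm (near side) above the chute floor; with the bar fully down its edge is 5 mm below the floor. Its frame's origin is on the hinge axis.
- rack: Loose wooden rack in the chute, 84 mm wide x 120 long, 0.4 to 0.7 kg, with five thin plates upright across it. Origin: centre of the underside; axes about parallel to the station's. Base 8 mm thick. At its trailing end (y = 50 to 60 mm) stands an upright end board, 84 mm wide, its top 36 mm above the underside: push there. Home: origin at station y = -87 mm.
- push_face (a point): Centre line of the outer face of the rack's end board, 22 mm above the rack's underside.
- plates: The five coated plates fixed in the rack, up to 72 mm wide, their tops at most 50 mm above the rack's underside, from y = -46 to +26 mm in the rack's frame (which is also this frame). Not to be touched by the robot.
- ink_dabber: Loose leather inking dabber with a turned wooden knob, 64 mm across, 83 mm high, origin at the centre of its underside. Bystander.
- masking_tape: Loose roll of masking tape lying flat, 104 mm across, 25 mm high, origin at the centre of its underside. Bystander.
- ink_tin: Loose closed ink tin, 71 mm across, 62 mm high, origin at the centre of its underside. Bystander.
- dropper_bottle: Loose small brown dropper bottle, 33 mm across, 102 mm high, origin at the centre of its underside. Bystander.
- varnish_bottle: Loose small bottle of pink varnish with a tall tan cap, 31 mm across, 79 mm high, origin at the centre of its underside. Bystander.

How it is judged:
By the outcome, as a careful person would: the job done as asked, in the order asked, and still so for the second after the job is handed in, with the robot touching nothing.
It also fails if it takes over 48 s, if anything falls off the work surface, if the arm or the gripper's body presses on something with over 40 N, if the wrist force passes 120 N, or if a joint passes its speed limit or range.

### The arm

A 6-joint arm with a two-finger parallel gripper is mounted at the origin on the work surface; the furniture and walls round the work are solid. World frame = base frame: x ahead of the robot, y to its left, z up, the work surface at z = 0. Lengths are in mm, angles in rad, forces in N, time in s.
With the tool pointing down it reaches from about 350 to 775 mm from the base axis. Payload 7.3 kg.
Tool frame: the origin (TCP) lies on the mounting face of the last link; the fingertips stand 178 mm ahead of it and the grasp point (between the pads) lies 159 mm ahead of it; z points along the fingers, y is the line along which they close (so a half turn about z gives the same grasp; the last joint's range is limited). The gripper opens to 92 mm and grips with 3 to 60 N. Pads are 19 mm wide; open, the fingers measure 130 mm over their backs; the gripper's body (75 mm by 190 mm) begins 47 mm behind the grasp point.
Start: joints at [-1.353, 0.342, 1.524, -0, 1.275, -0.146], TCP at [186.829, -490.635, 404.741] pointing down, gripper open.
Joint ranges: [-2.53, 2.53], [-0.77, 2.02], [0.04, 2.7], [-1, 4.14], [0.28, 2.66], [-3.11, 3.11]. Speed limits (rad/s): [2.57, 2.57, 3.14, 3.14, 3.14, 3.14].

### API

Orientations are given as [roll, pitch, yaw] about the fixed x, y, z axes, in that order (R = Rz(yaw) Ry(pitch) Rx(roll)).
In Python, from plant import bot gives the robot as it stands.
- The arm moves only by the shell command python3 shift.py 'ROWS'. ROWS is a JSON list that holds a single list of rows (three levels of brackets), with 1 to 5 rows, each of 5 numbers: the finger opening in mm, then dx, dy, dz in normalised numbers (1 is 250 mm), then a turn about the tool's z in fractions of the full range, 1 being pi/2 rad; each row is the pose to reach, as a shift and turn from the pose commanded when the command began, along the tool's axes at that moment; what a row does not reach only later rows make up. A row lasts 1/8 s, in which the tool goes at most 62.5 mm and 0.188 rad, less where a joint would pass 70% of its speed; a pose out of reach is approached as far as the arm can. The fingers move at their own pace and stop on an object; the grip force is fixed at half the most. Time passes only in rows, so rows that do not move let the fingers close. It prints the time, the measured TCP pose, the force, the opening and the grip force at its end. No shift or turn number may pass 1 either way. Input that does not fit is refused with a message, and nothing moves.
- bot.get_obs(): the state, without advancing time (a new reading comes with each control period).
- bot.capture(name): name is "side" or "top"; returns a dict with "color" (400x640x3 uint8, red, green, blue), "K" (3x3 intrinsics, pixels), "R" (3x3) and "t" (3): a world point X has camera coordinates R X + t. Camera axes: x right, y down, z forward; pixel columns grow to the right and rows downward; lengths in mm; the calibration is good to about 2 mm. A picture is of the moment at which its call begins. There is no depth.
- bot.close_job(): hands the job in; it is judged then, once.
The state is a dict: "time": time; "joint_positions": joint angles; "dq": joint speeds; "tau": joint torques, N m; "tool_pos": TCP position; "tcp_rot": TCP orientation; "contact_force": force on the tool from outside, world axes, zero at the start; "moment": the same for the moment, N m; "grip_width": finger opening in mm; "finger_force": force on a finger pad.
Only numpy, scipy, OpenCV 4.12 (cv2) and the standard library are available. Lean on these libraries where they do the work, as an engineer would, in place of code of your own. Each camera call takes 0.05 s, during which the arm holds its last target. There are 200 camera calls.

## Working session

There is one attempt and no reset: what is moved stays moved. The work goes in short steps, Python scripts to look and compute and a shell command to move; the robot and the scene stay as the last step left them, time stands still between calls to the robot, and variables do not carry over. Pictures are saved under pics/ and viewed, at most 10 in all, crops included, and the job is handed in when it is done.

```bash
ls; mkdir -p pics
python3 - <<'E'
from plant import bot
import cv2
o=bot.get_obs(); print({k:o[k] for k in('time','tool_pos','tcp_rot','contact_force','grip_width')})
for n in('top','side'):
    c=bot.capture(n); cv2.imwrite(f'pics/{n}0.png',c['color'][:,:,::-1]); print(n,c['K'].tolist(),c['R'].tolist(),c['t'].tolist())
E
```

```text
pics
plant.py
shift.py
{'time': 0.0, 'tool_pos': array([ 186.79129567, -490.49732802,  404.05078086]), 'tcp_rot': array([-3.14007856e+00, -2.17822084e-04,  3.63760701e-01]), 'contact_force': array([-0.05458161,  0.14350975,  0.58184491]), 'grip_width': 92.06912006991541}
top [[428.2440916266801, 0.0, 319.3067511167339], [0.0, 428.2440916266801, 204.53041690901492], [0.0, 0.0, 1.0]] [[-0.015344573441065068, -0.999882121359637, -0.0005361448162387032], [-0.9772915147128841, 0.01511122214842328, -0.2113597554771898], [0.21134294248000854, -0.0027192555108378922, -0.9774081881759323]] [178.13227650247205, 521.1874824116422, 843.8321455373097]
side [[509.0739576216323, 0.0, 315.7563841866611], [0.0, 509.0739576216323, 197.46899626221094], [0.0, 0.0, 1.0]] [[-0.9778961973069527, -0.20787141950052215, -0.0225499500540471], [-0.0818530046469343, 0.4798253126933601, -0.8735374948615476], [0.19240351587970278, -0.852383213263587, -0.4862342489207973]] [547.8740031875421, 24.302613783893186, 1383.6832349967444]
```

View pics/top0.png

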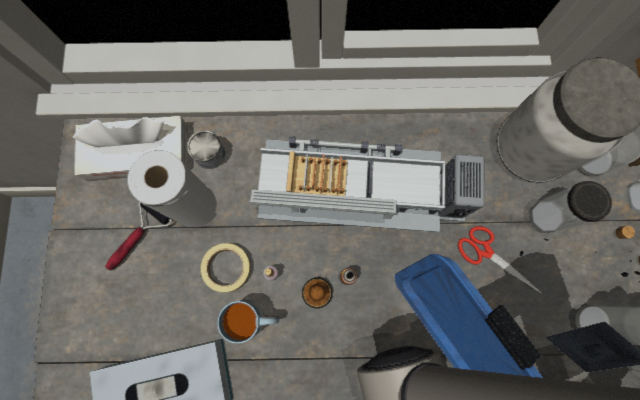

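View pics/side0.png

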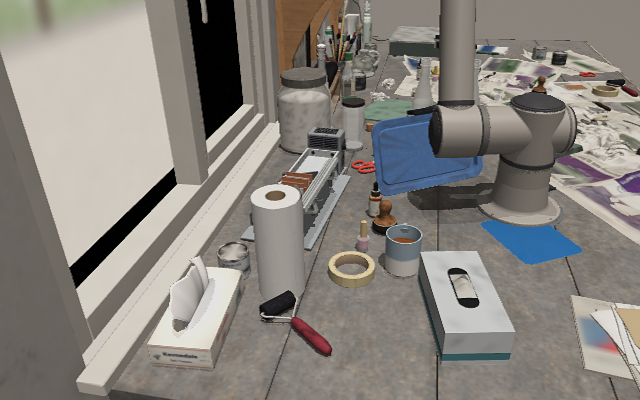

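The top view shows the station from about (255,140) to (485,230). The end board is near (291,172), the gate near (369,178), the bar runs (252,197)–(396,207) and the blower is near (465,182). A tall paper towel roll stands near (165,185), to the left of the chute's start. I'll take a closer crop.

Run:
```python
import cv2
a=cv2.imread('pics/top0.png')[130:240,240:400]; cv2.imwrite('pics/c1.png',cv2.resize(a,None,fx=5,fy=5,interpolation=cv2.INTER_CUBIC))
a=cv2.imread('pics/top0.png')[130:240,350:510]; cv2.imwrite('pics/c2.png',cv2.resize(a,None,fx=5,fy=5,interpolation=cv2.INTER_CUBIC))
```

```text
(no output)
```

View pics/c1.png

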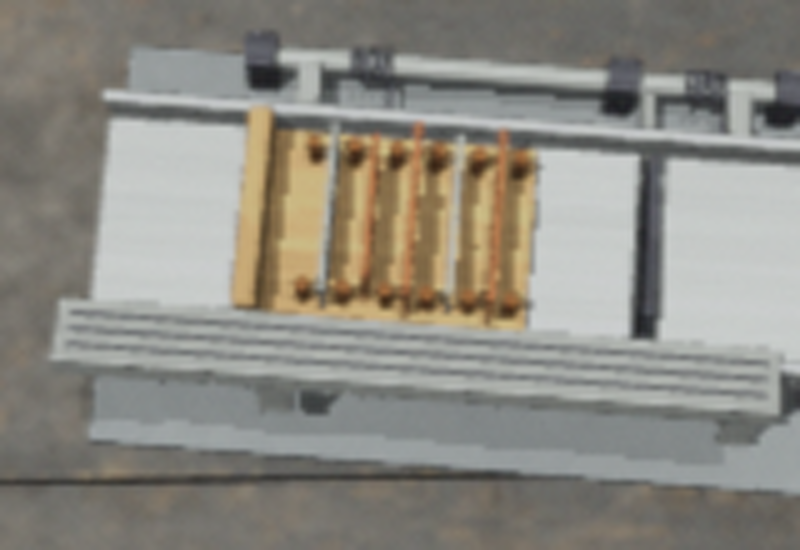

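View pics/c2.png

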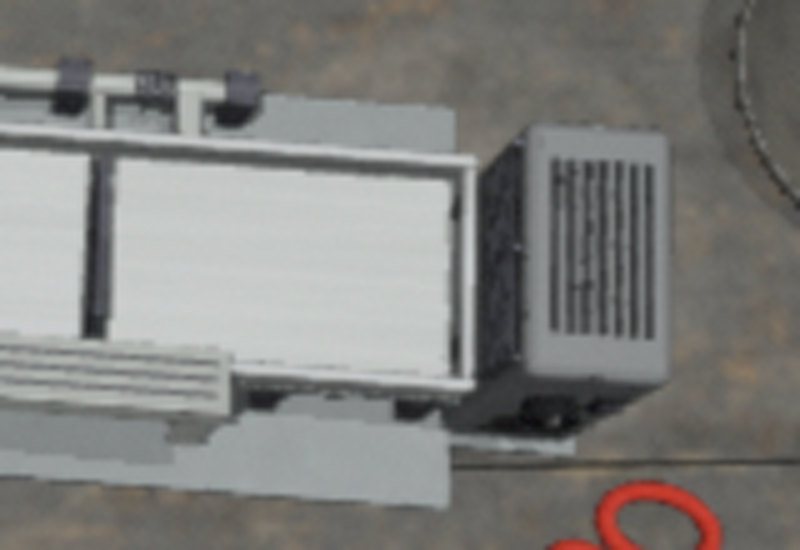

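```bash
cat > h.py <<'E'
import numpy as np
from plant import bot
from scipy.optimize import least_squares
from scipy.spatial.transform import Rotation as Ro
def px(c,X): q=c['K']@(c['R']@np.asarray(X,float)+c['t']); return q[:2]/q[2]
def back(c,u,z):
    d=c['R'].T@np.linalg.solve(c['K'],[u[0],u[1],1]); o=-c['R'].T@c['t']; return o+d*(z-o[2])/d[2]
E
python3 - <<'E'
from h import *
c=bot.capture('top')
A=lambda u,v:np.array([240+(u+.5)/5-.5,130+(v+.5)/5-.5]); B=lambda u,v:A(u,v)+[110,0]
P=[((-44.4,235,113.5),A(65,298)),((-71.6,235,120.5),A(53,356)),((-44.4,-50,113.5),A(782,352)),((45,230,70),A(110,118)),((45,6,70),A(640,152)),((45,-6,70),A(665,155)),
((52,-158,138),B(530,127)),((52,-216,138),B(668,137)),((-52,-158,138),B(527,375)),((-52,-216,138),B(665,382)),((49,-151,92),B(475,158)),((-49,-151,92),B(475,388))]
def W(p,s): a=p[2];return np.array([s[0]+np.cos(a)*s[1-1+0]*0+np.cos(a)*L[0]-np.sin(a)*L[1] if 0 else 0])
def w(p,L): k,s=np.cos(p[2]),np.sin(p[2]); return [p[0]+k*L[0]-s*L[1],p[1]+s*L[0]+k*L[1],L[2]]
f=lambda p:np.concatenate([px(c,w(p,L))-u for L,u in P])
r=least_squares(f,[560,-100,0],loss='soft_l1'); print(r.x); print(r.fun.reshape(-1,2).round(1).tolist() if r.fun.size==24 else 0)
np.save('st.npy',r.x)
k,s=np.cos(r.x[2]),np.sin(r.x[2])
for u,z in((A(250,108),106),(A(235,305),106),(A(530,325),78),(A(540,150),78)):
    d=back(c,u,z)[:2]-r.x[:2]; print(k*d[0]+s*d[1],-s*d[0]+k*d[1])
# tall things
print('roll',back(c,(158,178),0), back(c,(158,178),250))
for n,u,z in(('towel foot',(185,222),0),('jar',(530,180),0)): print(n,back(c,u,z))
cs=bot.capture('side'); print('towel top side', px(cs,(550,330,280)))
E
```

```text
[ 5.68246599e+02  6.52847884e+01 -9.21039387e-02]
[[-0.8, -0.6], [-0.5, 0.4], [-0.2, -0.6], [0.3, -0.1], [-0.2, 0.9], [0.4, 0.7], [-0.4, -2.2], [1.7, -2.1], [-0.4, 0.0], [2.6, 0.9], [0.2, 0.1], [-0.5, 0.5]]
41.44743720146473 168.2206691568092
-41.30833259115838 166.64282782769044
-33.63518825457159 47.549619755561096
41.93483495296016 48.17827545488485
roll [603.03701934 534.24675813   0.        ] [531.03616895 437.53334936 250.        ]
towel foot [500.94463492 467.94937707   0.        ]
jar [ 585.30439473 -307.31570638    0.        ]
towel top side [284.94789561 146.67681228]
```

```bash
cat >> h.py <<'E'
def go(sx,sy,tipz,yawoff=np.pi/2):
    """shift in tool axes to bring tip midpoint to station (sx,sy), tip height tipz"""
    o=bot.get_obs(); p=np.load('st.npy'); k,s=np.cos(p[2]),np.sin(p[2])
    T=np.array([p[0]+k*sx-s*sy,p[1]+s*sx+k*sy,tipz+178])
    R=Ro.from_euler('xyz',o['tcp_rot']).as_matrix()
    d=o['tool_pos']-p[[0,1,1]]; 
    print('t',o['time'],'st now',(k*d[0]+s*d[1]).round(1),(-s*d[0]+k*d[1]).round(1),'tipz',(o['tool_pos'][2]-178).round(1),'F',o['contact_force'].round(1),'w',o['grip_width'].round(1),'ff',o['finger_force'])
    y=o['tcp_rot'][2]; dy=p[2]+yawoff-y; print('shift',(R.T@(T-o['tool_pos'])).round(1),'turn',-round((dy+np.pi)%(2*np.pi)-np.pi,3), 'target',T.round(0))
E
python3 - <<'E'
from h import *
c=bot.capture('top');s=bot.capture('side')
for n,u in(('tray',(397,268)),('tray2',(440,255)),('trayR',(540,375)),('towel',(157,178))):
    for z in(0,20,100,150,200,240,280): X=back(c,u,z); print(n,z,X[:2].round(0),px(s,X).round(0))
go(-35.5,190,200)
E
```

```text
tray 0 [393.   4.] [373. 195.]
tray 20 [392.   8.] [373. 190.]
tray 100 [386.  22.] [375. 167.]
tray 150 [383.  31.] [377. 151.]
tray 200 [380.  40.] [378. 135.]
tray 240 [378.  47.] [380. 122.]
tray 280 [375.  54.] [381. 108.]
tray2 0 [419. -91.] [367. 180.]
tray2 20 [418. -86.] [368. 175.]
tray2 100 [410. -63.] [370. 153.]
tray2 150 [406. -49.] [372. 139.]
tray2 200 [401. -35.] [374. 124.]
tray2 240 [397. -23.] [375. 112.]
tray2 280 [394. -12.] [376.  99.]
trayR 0 [ 170. -278.] [451. 160.]
trayR 20 [ 174. -269.] [451. 155.]
trayR 100 [ 188. -230.] [449. 136.]
trayR 150 [ 197. -206.] [448. 123.]
trayR 200 [ 205. -182.] [447. 110.]
trayR 240 [ 212. -163.] [446.  99.]
trayR 280 [ 219. -143.] [444.  87.]
towel 0 [603. 537.] [241. 311.]
towel 20 [597. 529.] [244. 301.]
towel 100 [574. 498.] [256. 262.]
towel 150 [560. 478.] [264. 236.]
towel 200 [545. 459.] [272. 210.]
towel 240 [534. 443.] [279. 189.]
towel 280 [522. 428.] [286. 167.]Traceback (most recent call last):
  File "<stdin>", line 5, in <module>
  File "h.py", line 14, in go
    print('t',o['time'],'st now',(k*d[0]+s*d[1]).round(1),(-s*d[0]+k*d[1]).round(1),'tipz',(o['tool_pos'][2]-178).round(1),'F',o['contact_force'].round(1),'w',o['grip_width'].round(1),'ff',o['finger_force'])
                                                                                                                                                               ^^^^^^^^^^^^^^^^^^^^^
AttributeError: 'float' object has no attribute 'round'
```

The manual's scale: shifts go in shares of 250 mm and turns go in shares of pi/2 rad. Converting my numbers, -100 mm / 250 = -0.4, -50 mm / 250 = -0.2.

```bash
sed -i "s/o\['grip_width'\].round(1)/round(o['grip_width'],1)/" h.py; python3 shift.py '[[[54,0,0,-0.2,0],[53,0,0,-0.4,0]]]'; python3 -c "
from h import *
go(-35.5,190,326)"
```

```text
time: 0.55
tool_pos: [186.8, -490.6, 505.6]
tcp_rot: [-3.14, -0.0, 0.364]
contact_force: [0.7, -2.3, 0.5]
grip_width: 76.1
finger_force: 0.0
t 0.55 st now -328.7 -588.6 tipz 327.6 F [ 0.7 -2.3  0.5] w 76.1 ff 0.0
shift [ 606.  -570.     2.5] turn -1.115 target [550. 258. 504.]
```

```bash
for i in 1; do python3 shift.py '[[[53,0.16,-0.152,0,0],[53,0.32,-0.304,0,0],[53,0.48,-0.456,0,0],[53,0.64,-0.608,0,0],[53,0.8,-0.76,0,0]]]'; done
python3 shift.py '[[[53,0.16,-0.152,0,0],[53,0.32,-0.304,0,0],[53,0.48,-0.456,0,0],[53,0.64,-0.608,0,0],[53,0.8,-0.76,0,0]]]'
python3 shift.py '[[[53,0.16,-0.152,0,0],[53,0.32,-0.304,0,0],[53,0.48,-0.456,0,0],[53,0.64,-0.608,0,0],[53,0.76,-0.712,0,0]]]'
python3 shift.py '[[[53,0,0,0,-0.1146],[53,0,0,0,-0.2292],[53,0,0,0,-0.3438],[53,0,0,0,-0.4584],[53,0,0,0,-0.573]]]' >/dev/null
python3 -c "
from h import *
go(-35.5,190,140)"
```

```text
time: 1.18
tool_pos: [306.4, -240.2, 504.8]
tcp_rot: [3.141, -0.0, 0.363]
contact_force: [-0.4, -0.1, -0.1]
grip_width: 53.2
finger_force: 0.0
time: 1.8
tool_pos: [425.8, 8.7, 504.9]
tcp_rot: [3.141, -0.0, 0.364]
contact_force: [1.3, -0.7, 0.1]
grip_width: 52.6
finger_force: 0.0
time: 2.42
tool_pos: [540.1, 243.1, 504.2]
tcp_rot: [-3.142, 0.0, 0.365]
contact_force: [0.5, -0.0, -0.1]
grip_width: 53.2
finger_force: 0.0
t 3.05 st now -44.6 172.2 tipz 326.5 F [-0.1  0.2  0.2] w 53.0 ff 0.0
shift [ 19.4   5.3 186.5] turn -0.209 target [550. 258. 318.]
```

In the tool's units: 150 mm / 250 = 0.6, 100 mm / 250 = 0.4, -0.21 rad / 1.5708 = -0.1337.

```bash
python3 shift.py '[[[53,0.04,0.012,0,-0.07],[53,0.08,0.02,0,-0.1337],[53,0.08,0.02,0.2,-0.1337],[53,0.08,0.02,0.4,-0.1337],[53,0.08,0.02,0.6,-0.1337]]]'; python3 shift.py '[[[53,0,0,0.072,0],[53,0,0,0.144,0],[53,0,0,0.144,0]]]' >/dev/null
python3 - <<'E'
from h import *; import cv2
go(-35.5,190,100)
for n,(x,y,w,h) in {'top':(230,110,200,150),'side':(210,120,180,135)}.items():
    i=bot.capture(n)['color'][y:y+h,x:x+w,::-1]; cv2.imwrite(f'pics/{n}1.png',cv2.resize(i,None,fx=4,fy=4,interpolation=cv2.INTER_CUBIC))
E
```

```text
time: 3.68
tool_pos: [550.3, 258.3, 353.2]
tcp_rot: [3.141, -0.0, 1.474]
contact_force: [0.7, -0.1, -0.5]
grip_width: 53.1
finger_force: 0.0
t 4.05 st now -35.7 190.4 tipz 139.1 F [ 0.5 -0.7  0.7] w 52.8 ff 0.0
shift [-0.4  0.4 39.1] turn -0.005 target [550. 258. 278.]
```

View pics/top1.png

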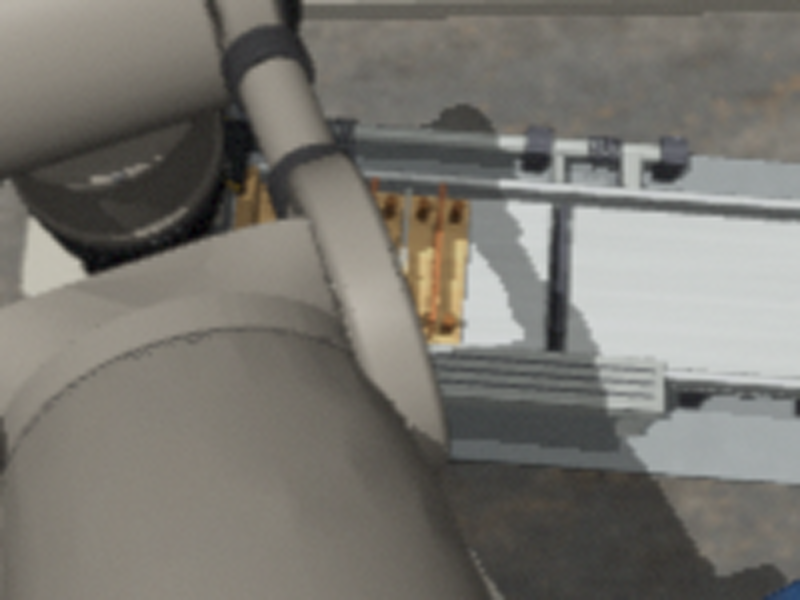

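View pics/side1.png

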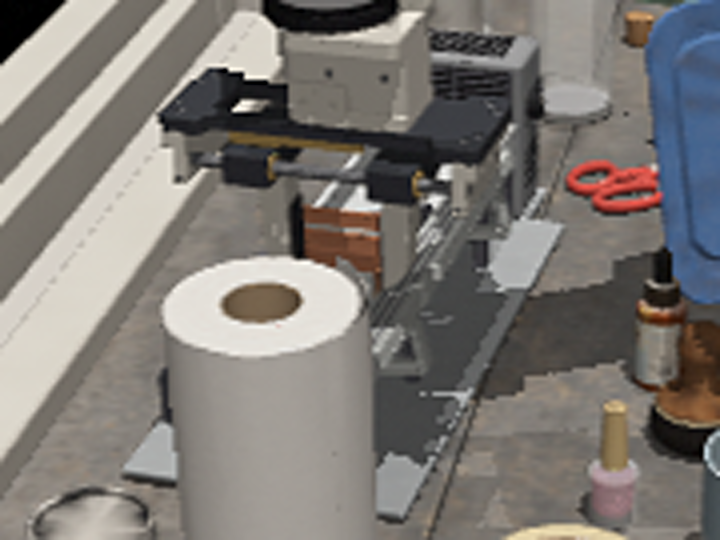

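The near finger is at side-crop (397,245), above the bar. The far finger is at (282,220), on the window side behind the rack. The towel roll is clear of the gripper. I'm pressing down now.

In the tool's units: 26 mm / 250 = 0.104, 21 mm / 250 = 0.084.

```bash
python3 -c "
from h import *
s=bot.capture('side');p=np.load('st.npy');k,n=np.cos(p[2]),np.sin(p[2])
for x in(-71,0): print(((px(s,(p[0]+k*x-n*190,p[1]+n*x+k*190,139))-[210,120])*4).round())"
python3 shift.py '[[[53,0,0,0.032,0],[53,0,0,0.064,0],[53,0,0,0.084,0],[53,0,0,0.104,0]]]'; python3 shift.py '[[[53,0,0,0.02,0],[53,0,0,0.04,0],[53,0,0,0.06,0]]]';python3 -c "
from h import *
go(-35.5,190,78)"
```

```text
[401. 286.]
[287. 271.]
time: 4.7
tool_pos: [550.4, 258.4, 292.6]
tcp_rot: [-3.141, 0.0, 1.474]
contact_force: [-1.5, 0.4, 4.0]
grip_width: 53.2
finger_force: 1.6
time: 5.08
tool_pos: [550.3, 258.4, 277.6]
tcp_rot: [-3.141, -0.0, 1.474]
contact_force: [-3.5, 0.7, 5.6]
grip_width: 52.7
finger_force: 2.7
t 5.075 st now -35.6 190.7 tipz 99.6 F [-3.5  0.7  5.6] w 52.7 ff 2.657059630873846
shift [-0.7  0.2 21.6] turn -0.005 target [550. 258. 256.]
```

Forces match the spring. Continuing to the stop.

```bash
python3 shift.py '[[[53,0,0,0.02,0],[53,0,0,0.04,0],[53,0,0,0.06,0],[53,0,0,0.076,0]]]'|grep -E 'pos|force'; python3 shift.py '[[[53,0,0,0.004,0],[53,0,0,0.008,0],[53,0,0,0.008,0]]]'|grep -E 'pos|force'; python3 shift.py '[[[53,0,0,0.002,0],[53,0,0,0.004,0],[53,0,0,0.004,0]]]'|grep -E 'pos|force'
```

```text
tool_pos: [549.7, 258.6, 258.6]
contact_force: [-5.7, 1.0, 8.8]
finger_force: 4.2
tool_pos: [549.5, 258.6, 256.7]
contact_force: [-6.6, 0.8, 9.3]
finger_force: 4.4
tool_pos: [549.4, 258.6, 256.0]
contact_force: [-7.2, 1.1, 9.7]
finger_force: 5.1
```

In the tool's units: 1 mm / 250 = 0.004, 0.5 mm / 250 = 0.002.

```bash
python3 shift.py '[[[53,0,0,0.002,0],[53,0,0,0.004,0],[53,0,0,0.004,0]]]'|grep -E 'pos|force'; python3 shift.py '[[[53,0,0,0.002,0],[53,0,0,0.004,0],[53,0,0,0.004,0]]]'|grep -E 'pos|force|width'
```

```text
tool_pos: [549.3, 258.6, 255.7]
contact_force: [-8.7, 0.9, 15.8]
finger_force: 7.5
tool_pos: [549.2, 258.7, 255.4]
contact_force: [-11.6, -0.8, 20.2]
grip_width: 53.3
finger_force: 9.9
```

In the tool's units: -20 mm / 250 = -0.08, -16 mm / 250 = -0.064.

```bash
python3 shift.py '[[[53,-0.016,0,0,0],[53,-0.032,0,0,0],[53,-0.048,0,0,0],[53,-0.064,0,0,0],[53,-0.08,0,0,0]]]'|grep -E 'pos|force'; python3 shift.py '[[[53,-0.016,0,0,0],[53,-0.032,0,0,0],[53,-0.048,0,0,0],[53,-0.064,0,0,0],[53,-0.08,0,0,0]]]'|grep -E 'pos|force|width';python3 -c "
from h import *
go(-35.5,-17.5,77)"
```

```text
tool_pos: [549.4, 240.7, 256.0]
contact_force: [-0.1, 13.3, 11.4]
finger_force: 7.8
tool_pos: [547.6, 220.8, 256.0]
contact_force: [1.1, 11.7, 10.9]
grip_width: 53.1
finger_force: 8.0
t 8.325 st now -34.8 153.0 tipz 78.0 F [ 1.1 11.7 10.9] w 53.1 ff 7.979210894554853
shift [-170.5    0.3   -0.2] turn -0.005 target [531.  51. 255.]
```

In the tool's units: 1.2 mm / 250 = 0.0048, 0.7 mm / 250 = 0.0028.

```bash
python3 shift.py '[[[53,0,0,0.0028,0],[53,0,0,0.0048,0]]]'|grep -E 'pos|force'
python3 - <<'E'
from h import *; import cv2
i=bot.capture('top')['color'][130:230,300:430,::-1]; cv2.imwrite('pics/t2.png',cv2.resize(i,None,fx=5,fy=5,interpolation=cv2.INTER_CUBIC))
E
```

```text
tool_pos: [547.6, 220.5, 255.6]
contact_force: [-2.6, 8.9, 21.5]
finger_force: 10.2
```

View pics/t2.png

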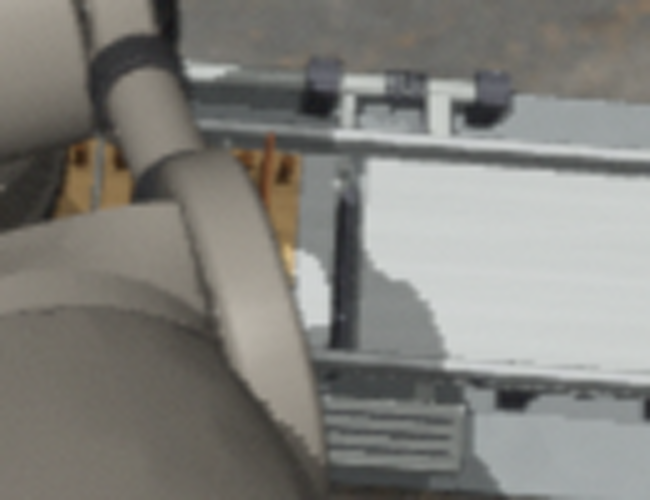

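The bar is down: its end is near (460,435), lower and further out than before. The slot is dark at (347,260) with no blade standing, and the rack's front edge is at about (298,200). The 21 N reading shows the bar is on its stop, so I'm pushing on.

In the tool's units: -30 mm / 250 = -0.12, -24 mm / 250 = -0.096.

```bash
for r in 1; do python3 shift.py '[[[53,-0.024,0,0,0],[53,-0.048,0,0,0],[53,-0.072,0,0,0],[53,-0.096,0,0,0],[53,-0.12,0,0,0]]]'|grep -E 'pos|_force'; done
python3 shift.py '[[[53,-0.024,0,0.0008,0],[53,-0.048,0,0.0008,0],[53,-0.072,0,0.0008,0],[53,-0.096,0,0.0008,0],[53,-0.12,0,0.0008,0]]]'|grep -E 'pos|_force'
```

```text
tool_pos: [545.1, 191.6, 255.7]
contact_force: [0.4, 17.0, 16.7]
finger_force: 10.5
tool_pos: [542.3, 161.8, 255.7]
contact_force: [1.1, 18.5, 18.3]
finger_force: 11.3
```

In the tool's units: -30 mm / 250 = -0.12, -24 mm / 250 = -0.096.

```bash
python3 shift.py '[[[53,-0.024,0,0,0],[53,-0.048,0,0,0],[53,-0.072,0,0,0],[53,-0.096,0,0,0],[53,-0.12,0,0,0]]]'|grep -E 'pos|_force'
python3 shift.py '[[[53,-0.024,0,0,0],[53,-0.048,0,0,0],[53,-0.072,0,0,0],[53,-0.096,0,0,0],[53,-0.12,0,0,0]]]'|grep -E 'pos|_force'
python3 -c "
from h import *
go(-35.5,-17.5,77)"
```

```text
tool_pos: [539.4, 131.9, 255.7]
contact_force: [0.8, 19.4, 19.8]
finger_force: 11.8
tool_pos: [536.5, 102.0, 255.6]
contact_force: [0.5, 20.1, 20.7]
finger_force: 12.2
t 11.125 st now -34.9 33.7 tipz 77.6 F [ 0.5 20.1 20.7] w 52.8 ff 12.22908966243267
shift [-51.2  -0.2   0.2] turn -0.006 target [531.  51. 255.]
```

In the tool's units: -30 mm / 250 = -0.12, -24 mm / 250 = -0.096.

```bash
python3 shift.py '[[[53,-0.024,0,0,0],[53,-0.048,0,0,0],[53,-0.072,0,0,0],[53,-0.096,0,0,0],[53,-0.12,0,0,0]]]'|grep -E 'pos|_force'
python3 shift.py '[[[53,-0.012,0,0,0],[53,-0.024,0,0,0],[53,-0.036,0,0,0],[53,-0.048,0,0,0],[53,-0.056,0,0,0]]]'|grep -E 'pos|_force'
python3 -c "
from h import *
go(-35.5,-17.5,77)"
```

```text
tool_pos: [533.7, 72.1, 255.6]
contact_force: [0.9, 20.5, 22.3]
finger_force: 12.6
tool_pos: [532.3, 58.2, 255.6]
contact_force: [0.2, 20.4, 22.9]
finger_force: 13.4
t 12.375 st now -35.2 -10.4 tipz 77.6 F [ 0.2 20.4 22.9] w 53.5 ff 13.387839887291193
shift [-7.2 -0.3  0.6] turn -0.006 target [531.  51. 255.]
```

In the tool's units: -4.5 mm / 250 = -0.018, -3 mm / 250 = -0.012.

```bash
python3 shift.py '[[[53,-0.006,0,0,0],[53,-0.012,0,0,0],[53,-0.018,0,0,0]]]'|grep -E 'pos|t_force'
for i in 1; do python3 shift.py '[[[53,-0.004,0,0,0],[53,-0.006,0,0,0]]]'|grep -E 'pos|t_force'; done
python3 shift.py '[[[53,-0.0028,0,0,0],[53,-0.0048,0,0,0]]]'|grep -E 'pos|t_force'
```

```text
tool_pos: [531.9, 53.8, 255.6]
contact_force: [0.6, 21.6, 23.5]
tool_pos: [531.7, 52.5, 255.6]
contact_force: [0.6, 22.4, 23.1]
tool_pos: [531.6, 51.9, 255.6]
contact_force: [1.3, 27.3, 23.1]
```

In the tool's units: -1.5 mm / 250 = -0.006, -0.8 mm / 250 = -0.0032.

```bash
python3 shift.py '[[[53,-0.0032,0,0,0],[53,-0.006,0,0,0],[53,-0.006,0,0,0]]]'|grep -E 'pos|t_force';python3 -c "
from h import *
go(-35.5,-17.5,77)"
```

```text
tool_pos: [531.5, 51.5, 255.7]
contact_force: [1.1, 32.1, 23.5]
t 13.625 st now -35.4 -17.1 tipz 77.7 F [ 1.1 32.1 23.5] w 52.9 ff 19.203650057315826
shift [-0.4 -0.1  0.6] turn -0.005 target [531.  51. 255.]
```

```bash
python3 shift.py '[[[53,0.01,0,0,0],[53,0.02,0,0,0]]]'|grep -E 'pos|t_force'; python3 shift.py '[[[53,0,0,-0.032,0],[53,0,0,-0.064,0],[53,0,0,-0.104,0],[53,0,0,-0.152,0],[53,0,0,-0.2,0]]]'|grep -E 'pos|t_force'; python3 shift.py '[[[53,0,0,-0.16,0],[53,0,0,-0.36,0],[53,0,0,-0.56,0],[53,0.2,0,-0.76,0],[53,0.44,0,-0.96,0]]]'|grep -E 'pos|t_force'
python3 shift.py '[[[53,0.16,0,0,0],[53,0.32,0,0,0],[53,0.48,0,0,0],[53,0.48,0,0,0]]]'|grep -E 'pos|t_force'
python3 - <<'E'
from h import *; import cv2
i=bot.capture('top')['color'][130:240,340:500,::-1]; cv2.imwrite('pics/t3.png',cv2.resize(i,None,fx=5,fy=5,interpolation=cv2.INTER_CUBIC))
cv2.imwrite('pics/s3.png',bot.capture('side')['color'][:,:,::-1])
E
```

```text
tool_pos: [531.8, 53.2, 255.5]
contact_force: [-0.1, 3.4, 22.6]
tool_pos: [530.4, 51.4, 302.8]
contact_force: [0.4, 0.4, 0.1]
tool_pos: [538.8, 143.2, 528.8]
contact_force: [2.1, 0.0, -0.2]
tool_pos: [550.5, 264.6, 526.0]
contact_force: [-0.2, -0.8, -0.5]
```

View pics/t3.png

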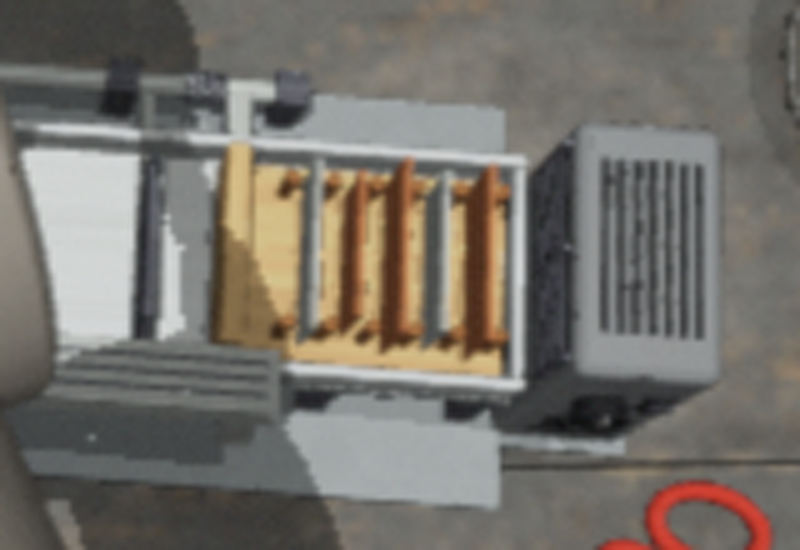

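View pics/s3.png

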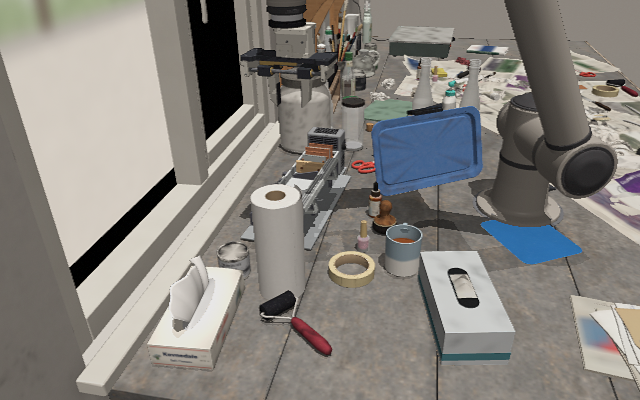

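The rack sits against the end wall, with its end board at (220–250,145–345). The bar is back up and the gate is up in its slot near (148,245). Nothing else has moved. I'll check the rack's position with numbers before handing in.

Run:
```python
from h import *
c=bot.capture('top');p=np.load('st.npy');k,s=np.cos(p[2]),np.sin(p[2])
for u,v in((228,145),(215,343)):
    d=back(c,(340+u/5-.4,130+v/5-.4),106)[:2]-p[:2]; print(k*d[0]+s*d[1],-s*d[0]+k*d[1])
q=[px(c,(p[0]+k*x-s*y,p[1]+s*x+k*y,z)) for x,y,z in((42,-27,106),(-42,-27,106))]; print([((a-[340,130])*5).round() for a in q])
```

```text
40.56425532751675 -26.484485776167265
-42.20031242166517 -24.98172172913893
[array([227., 140.]), array([218., 341.])]
```

```bash
python3 -c "
from plant import bot
print(bot.close_job())"
```

```text
the job is handed in; nothing more can be done
None
```

The rack is home against the end wall (end board measured within about 2 mm of its home position), the bar is up with the gate shut behind it, nothing else was moved, and the job is handed in.

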